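# Clamp a pine board against the fence with the ratchet bar clamp

## Robot

A 6-joint arm with a two-finger parallel gripper is mounted at the origin on the work surface. World frame = base frame: x ahead of the robot, y to its left, z up, the work surface at z = 0. Lengths are in m, angles in degrees, forces in N, time in s.
With the tool pointing down it reaches from about 0.325 to 0.75 m from the base axis. Payload 7.6 kg.
Tool frame: the origin (TCP) lies on the centre line of the jaws, within the pads' length; the fingertips stand 14 mm ahead of it and the grasp point (between the pads) lies 5 mm behind it; z points along the fingers, y is the line along which they close (so a half turn about z gives the same grasp; the last joint's range is limited). The gripper opens to 85 mm and grips with 20 to 120 N. Pads are 22 mm wide; open, the fingers measure 114 mm over their backs; the gripper's body (76 mm by 85 mm) begins 54 mm behind the grasp point. The pads swing forward as they close: fully open they stand 13 mm farther back than shut.
Start: joints at [61.862, 2.991, 80.254, -0, 96.75, -4.028], TCP at [0.214, 0.479, 0.245] pointing down, gripper open.
Joint ranges: [-166.34, 166.34], [-52.06, 124.39], [6.96, 135.62], [-60.46, 240.46], [14.63, 156.25], [-167.68, 167.68]. Speed limits (degrees/s): [147.25, 147.25, 172.46, 180, 180, 180].

## Interface

Orientations are given as [roll, pitch, yaw] about the fixed x, y, z axes, in that order (R = Rz(yaw) Ry(pitch) Rx(roll)).
In Python, from cell import get_state, get_image, sign_off gives the robot as it stands.
- The arm moves only by the tool drive_tool, never from a script. Its argument "moves" is a list that holds one entry, the list of rows, each a list of 7 numbers: the turn, a rotation vector about the tool's x, y, z in units of 6 degrees (1.0 is 6 degrees), then the shift along the tool's x, y, z in units of 30 mm (1.0 is 30 mm), then the gripper's target within -1 to 1 (fully open at 1, half-way at 0, shut at -1). In form: [[[ax, ay, az, x, y, z, gripper], ...]]. A call has exactly 5 rows; each row shifts and turns the commanded pose from where the row before left it, along the tool's axes as they then stand; what a row does not reach is not made up. A row lasts 1/12 s, in which the tool goes at most 41.7 mm and 7.16 degrees, less where a joint would pass 70% of its speed; a pose out of reach is approached as far as the arm can. A call is refused whole if a number of a shift passes 1 or a number of a turn 1, either way. A call with a gripper value outside its range is refused whole. The fingers move at their own pace and stop on an object; "force" is the grip in N (left out, the last holds). Time passes only in rows, so rows that do not move let the fingers close, or fill a call up. It gives the time, the measured TCP pose, the force, the opening and the grip force at its end, in the units of the state.
- get_state(): the state, without advancing time (a new reading comes with each control period).
- get_image(name): name is "scene" or "top"; returns a dict with "image" (400x640x3 uint8, red, green, blue), "depth" (400x640 float32, m along the optical axis (not along the pixel's ray), 0 where there is no reading), "fx", "fy", "cx", "cy" (pixels), "xyz" and "attitude" of the camera in the world. Camera axes: x right, y up, looking along -z (the intrinsics and any distortion apply to the point x, -y, -z); pixel columns grow to the right and rows downward; lengths in m; the calibration is good to about 2 mm. A picture is of the moment at which its call begins.
- sign_off(): hands the job in; it is judged then, once.
The state is a dict: "time_s": time; "joints": joint angles; "qvel": joint speeds; "joint_torque": joint torques, N m; "position": TCP position; "eef_rot": TCP orientation; "ft_force": force on the tool from outside, world axes, zero at the start; "moment": the same for the moment, N m; "width": finger opening in m; "grasp_force": force on a finger pad.
Only numpy, scipy, OpenCV 4.12 (cv2) and the standard library are available. Lean on these libraries where they do the work, as an engineer would, in place of code of your own. Each camera call takes 0.05 s, during which the arm holds its last target. There are 200 camera calls.

## Task

Lay the pale pine board flat on the white clamping board with one long edge against the black fence, centred lengthways in front of the clamp's pad. Then pump the red-handled ratchet lever away from the fence, one full stroke after another and letting it spring back each time, until the pad's spring is squeezed about half-way in (properly firm, but never bottomed out). Leave the board clamped there with the lever back at rest, and do not knock the lamp or disturb the other things on the bench.

Things in the scene. Friction and masses are not known exactly. Their poses are not given: they have to be found in the camera images.
- jig: Fixed white clamping board, 280 x 430 x 18 mm, its top 18 mm above the bench, a black fence at one end, a blue ratchet bar clamp at the other. Origin on the bench below the middle of the fence's working face; +y from fence to clamp, square to the face; x along the fence, +x away from the robot; z up. The clamp's bar slides at x = 0; its blue cheeks: x = +-24, y = 182 to 282, up to 92 mm high.
- fence_face (a point): Middle of the fence's working face, 30.5 mm above the bench (jig x = 0, y = 0). The face is the jig's plane y = 0, reaching 50 mm above the bench, in two halves at jig x = -130 to -45 and 45 to 130 mm; the opening between them, 90 mm wide and 34 mm deep, has room for a gripper finger. Two black knobs stand behind the fence at y = -50, up to 48 mm above the bench.
- board: The pale pine board, 180 x 50 x 25 mm, about 0.16 kg, loose, lying flat. Origin at the centre of its underside, x along its length, y across its 50 mm width, z up. It is symmetrical, so either long edge may go to the fence.
- board_center (a point): Centre of the pine board (12.5 mm above its underside). Set in place it is at x = 0, y = 25, z = 30.5 mm in the jig's frame.
- pad: The clamp's sprung pad in front of the blue jaw: a plate 66 mm wide, 24 mm high, black rubber face to the fence (for its position see pad_face). It is pushed back into the jaw (54 mm wide, 60 mm high) against a coil spring, 2 N per mm, 22 mm travel. The two yellow pins seen between pad and jaw are 32 mm long when free, 10 mm when bottomed.
- pad_face (a point): Middle of the pad's rubber face. At the start it stands 84 to 102 mm from the fence, at x = 0 in the jig's frame, and moves towards the fence (-y of the jig).
- lever (a joint): Ratchet lever angle, rad: 0 at rest, leaning 0.27 to the fence; a full stroke is 0.54, away from the fence (jig +y), to a hard stop. Each full stroke moves the jaw one tooth, 8 mm, to the fence; the click comes near the end. A pawl holds the jaw; a spring returns the lever when let go. At the grip it takes about 8 N with the jaw running free, and 0.25 N more per N of pad force.
- lever_grip (a point): Centre of the lever's red grip: round, 24 mm thick, 66 mm long along the lever. The pivot is 102 mm below it along the lever, at x = 0, y = 225, z = 74 mm in the jig's frame and parallel to the jig's x, so the grip swings in the plane x = 0. The lamp leaves no room for an upright tool here: come from the robot's side with the tool leaning 30 to 45 degrees.
- lamp: LED lamp fixed to the clamping board (origin as the jig's): its flat head, 52 x 150 mm, 22 mm thick, hangs over the lever, centred at x = 6, y = 240 mm in the jig's frame with its underside 288 mm above the bench; a post stands at the far corner, x = 112, y = 310 mm.
- glue: White glue bottle, 48 mm thick, 125 mm tall, standing on the clamping board on the far side of the lever (about x = 93, y = 230 mm of the jig); leave alone.
- driver: Yellow screwdriver 160 mm long lying on the clamping board on the robot's side of the lever; leave alone.
- offcut: Dark wooden offcut, 120 x 85 x 22 mm, beyond the pine board; leave alone.
- sander: Cork sanding block, 100 x 65 x 30 mm, at the left; leave alone.
- hammer: Hammer 270 mm long, at the left; leave alone.
Mind the look-alikes: they are no part of the job. Of the things that look like the board, take the one that is nearest to the robot's base at the start.

How it is judged (in metres and radians):
On the way, in this order (a step that is already met when the one before it is completed fails the run):
1. the board lies flat in front of the fence, along it and within 12 mm of it, centred to 25 mm (y of board_center in the frame of jig between 0.021 and 0.037 m and x of board_center in the frame of jig between -0.025 and 0.025 m and z of board_center in the frame of jig between 0.027 and 0.034 m and angle between the y axis of board and the y axis of jig, either way round below 0.06 rad), for 0.2 s.
2. the lever is pumped (pushed over by more than 0.3 rad) with the board in place (y of board_center in the frame of jig between 0.021 and 0.037 m and x of board_center in the frame of jig between -0.03 and 0.03 m and z of board_center in the frame of jig between 0.027 and 0.034 m and angle between the y axis of board and the y axis of jig, either way round below 0.06 rad and value of joint lever above 0.3 rad).
3. the pad squeezes the board with 8 N or more (contact force between pad and board above 8 N), for 0.1 s.
At the end, for the whole second after the job is handed in: The board lies flat on the clamping board, its long edge against the fence (within 3 mm and 3.4 degrees), centred on the pad within 30 mm; the pad presses it with 8 to 36 N (its spring squeezed 4 to 18 of 22 mm); the lever is back at rest (under 0.08 rad) and everything is still and let go (y of board_center in the frame of jig between 0.021 and 0.028 m and x of board_center in the frame of jig between -0.03 and 0.03 m and z of board_center in the frame of jig between 0.027 and 0.034 m and angle between the y axis of board and the y axis of jig, either way round below 0.06 rad and contact force between pad and board between 8 and 36 N and value of joint lever below 0.08 rad and linear speed of board below 0.01 m/s); the robot touches nothing.
It fails at once if the pad's spring is bottomed out (over 42 N on the board) (contact force between pad and board above 42 N).
It fails at once if the lamp is knocked (over 5 N) (contact force between anything else and lamp above 5 N).
It fails at once if another thing on the bench is moved more than 30 mm or tipped over (distance of any of glue, driver, offcut, sander, hammer from where it was at the start of the episode above 0.03 m or angle between glue's own z axis and vertical above 0.5 rad).
It also fails if it takes over 72 s, if anything falls off the work surface, if the arm or the gripper's body presses on something with over 40 N, if the wrist force passes 120 N, or if a joint passes its speed limit or range.

## Working session

There is one attempt and no reset: what is moved stays moved. The work goes in short steps, Python scripts to look and compute and a tool call to move; the robot and the scene stay as the last step left them, time stands still between calls to the robot, and variables do not carry over. Pictures are saved under pics/ and viewed, at most 10 in all, crops included, and the job is handed in when it is done.

Besides the shell and the picture viewer there is one more tool, called after "Call:" by a JSON object that holds its "name" and its "arguments", one argument or row to a line. drive_tool: Moves the arm, as the interface text tells. Its arguments: {"type":"object","properties":{"moves":{"type":"array","items":{"type":"array","items":{"type":"array","items":{"type":"number"}}}},"force":{"type":"number"}},"required":["moves"]}

```bash
mkdir -p pics
cat > h.py <<'E'
import numpy as np, cv2
from scipy.spatial.transform import Rotation as R
from cell import get_state, get_image, sign_off
def cam(n):
    d=get_image(n); a=np.array(d['attitude'],float); d['R']=R.from_euler('xyz',a,degrees=True).as_matrix() if a.size==3 else (a if a.shape==(3,3) else R.from_quat(a).as_matrix()); return d
def pts(d):
    v,u=np.mgrid[:400,:640]; z=d['depth']
    p=np.stack([(u-d['cx'])/d['fx']*z,-(v-d['cy'])/d['fy']*z,-z],-1)
    return p@d['R'].T+np.array(d['xyz'])
def save(d,n,s=1): cv2.imwrite('pics/'+n,cv2.resize(d['image'][:,:,::-1],None,fx=s,fy=s))
E
python3 - <<'E'
from h import *
for n in('top','scene'):
    d=cam(n); save(d,n+'0.png',1.25); np.savez(n+'0.npz',im=d['image'],p=pts(d)); print(n,d['xyz'],d['attitude'],d['fx'],d['cx'],d['cy'],[k for k in d])
s=get_state(); print(s)
E
```

```text
top [ 0.29918373 -0.04157558  1.50142239] [  9.6245068   -0.25686841 -90.02636815] 471.37330813321216 323.23912519661593 202.31734847981647 ['image', 'depth', 'fx', 'fy', 'cx', 'cy', 'xyz', 'attitude', 'R']
scene [1.7232712  0.31562441 1.16048213] [ 49.60252088   1.18545461 105.13271083] 512.5169182671732 326.3149992068522 206.48340610823607 ['image', 'depth', 'fx', 'fy', 'cx', 'cy', 'xyz', 'attitude', 'R']
{'time_s': 0.1, 'joints': array([ 6.18631849e+01,  3.02358064e+00,  8.03086656e+01,  1.33142801e-03,
        9.67485471e+01, -4.02808679e+00]), 'qvel': array([-0.03784958, -0.03728327, -0.19124936,  0.01183922,  0.07618241,
        0.03150824]), 'joint_torque': array([ 1.21014589e-03, -3.82585287e+01, -3.60983133e+01, -7.87928707e-05,
        4.86622259e-03,  2.64516046e-05]), 'position': array([0.21430241, 0.47899368, 0.244544  ]), 'eef_rot': array([-1.79919499e+02, -6.99452344e-03,  1.55891422e+02]), 'ft_force': array([-0.24717392,  0.56441605,  0.16389235]), 'moment': array([-0.00243966, -0.00934508, -0.0181782 ]), 'grasp_force': 0.0, 'width': 0.08571162648704785}
```

View pics/top0.png

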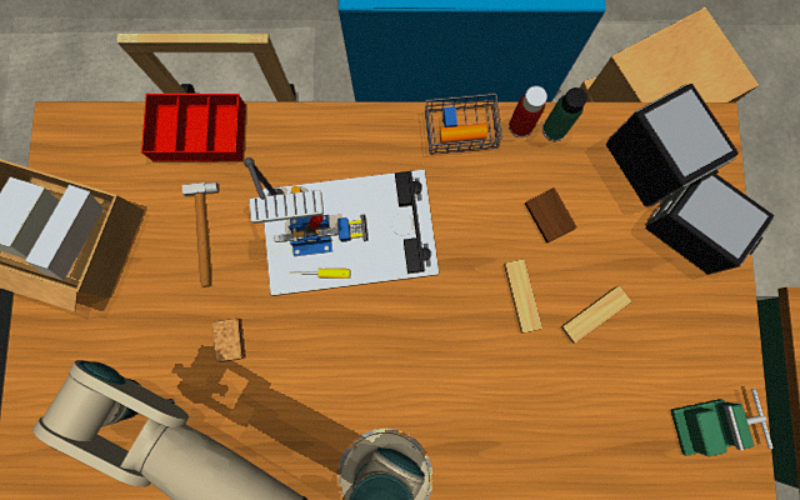

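View pics/scene0.png

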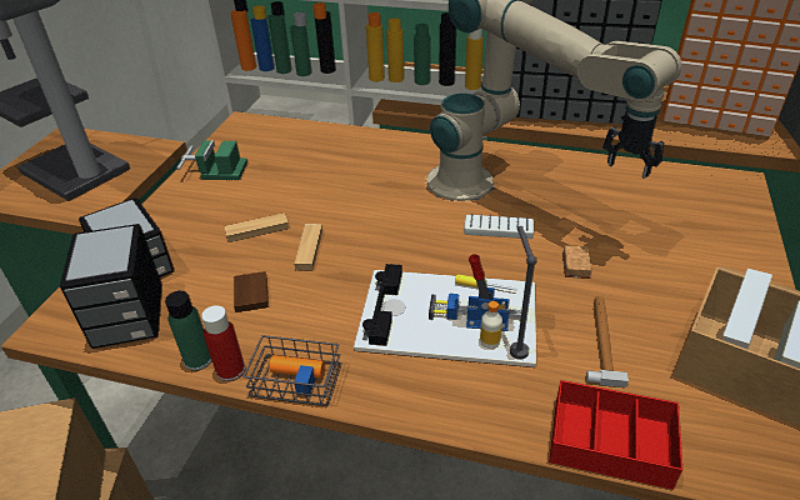

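The top view shows the jig at (350,232) with its fence at (410,222), the lamp head at (287,205), and two pale boards at (523,296) and (596,314). The scene view shows the red lever at (477,268), leaning towards the fence.

Run:
```python
from h import *
f=np.load('top0.npz'); im=f['im']; p=f['p']
hsv=cv2.cvtColor(im,cv2.COLOR_RGB2HSV)
# boards by height within region
def reg(u0,u1,v0,v1):
    m=np.zeros(im.shape[:2],bool); m[int(v0/1.25):int(v1/1.25),int(u0/1.25):int(u1/1.25)]=1; return m
for nm,r in(('A',reg(495,550,250,340)),('B',reg(555,640,280,350)),('off',reg(520,585,180,250))):
    m=r&(p[...,2]>.012)&(p[...,2]<.05)
    q=p[m]; q=q[abs(q[:,2]-np.median(q[:,2]))<.006]
    c,wh,a=cv2.minAreaRect((q[:,:2]*1000).astype(np.float32)); print(nm,c,wh,a,np.median(q[:,2]),np.hypot(*c))
# jig
z=p[...,2]
m=reg(262,440,168,297)&(hsv[...,1]<60)&(hsv[...,2]>130)&(z>.008)&(z<.028)
n,l,st,_=cv2.connectedComponentsWithStats(m.astype(np.uint8))
q=p[m]; c,wh,a=cv2.minAreaRect((q[:,:2]*1000).astype(np.float32)); print('jig',c,wh,a,np.median(q[:,2]),cv2.boxPoints((c,wh,a)))
m=reg(385,440,168,280)&(hsv[...,2]<75)&(z>.04)&(z<.056)
q=p[m]; print('fence',cv2.minAreaRect((q[:,:2]*1000).astype(np.float32)),q.mean(0),len(q))
# pad: rubber
f2=np.load('scene0.npz'); im2=f2['im'];p2=f2['p'];h2=cv2.cvtColor(im2,cv2.COLOR_RGB2HSV)
red=((h2[...,0]<8)|(h2[...,0]>172))&(h2[...,1]>150)&(h2[...,2]>60)
m=red.copy(); m[:195]=0;m[235:]=0; m[:,:370]=0; m[:,395:]=0
q=p2[m]; print('lever',len(q),q.mean(0),q[q[:,2].argmax()],q[q[:,2].argmin()])
```

```text
A (442.18988037109375, -347.7102966308594) (179.6953887939453, 52.201725006103516) 12.54802131652832 0.024803171885321107 562.5249689442438
B (395.00543212890625, -530.5699462890625) (50.64752197265625, 180.8532257080078) 35.33651351928711 0.02471021130679185 661.4633469184234
off (651.1323852539062, -427.3096923828125) (119.15496826171875, 88.01339721679688) 26.720409393310547 0.021910945546530836 778.8240856128779
jig (609.199951171875, 94.94876098632812) (280.2962951660156, 429.2726745605469) 7.242555141448975 0.017908020338623265 [[ 443.11078  290.2041 ]
 [ 497.2292  -135.64355]
 [ 775.2891  -100.30658]
 [ 721.1707   325.54108]]
fence ((629.9295654296875, -70.13443756103516), (260.7052001953125, 61.61590576171875), 7.189032554626465) [ 0.62703596 -0.06579256  0.04923463] 849
lever 147 [0.61005441 0.15732427 0.18134795] [0.60670546 0.15830476 0.21077262] [0.61342569 0.16268994 0.14814359]
```

```bash
cat >> h.py <<'E'
TH=np.deg2rad(7.24); JO=np.array([.6261,-.0395,0]); JR=R.from_euler('z',TH)
def j2w(p): return JR.apply(p)+JO
def w2j(p): return JR.inv().apply(np.array(p)-JO)
def plan(p,rot):
    s=get_state(); C=R.from_euler('xyz',s['eef_rot'],degrees=True)
    rv=np.rad2deg((C.inv()*rot).as_rotvec())/6
    d=(np.array(p)-s['position'])/.03
    print('t',round(s['time_s'],2),'pos',s['position'].round(4),'jig',w2j(s['position']).round(4),'rot',s['eef_rot'].round(1),'F',s['ft_force'].round(1),'w',round(s['width'],4),'j',s['joints'].round(0))
    print('turn',rv.round(2),'shift before turn',C.inv().apply(d).round(2),'after turn',rot.inv().apply(d).round(2))
def down(yaw): return R.from_euler('xyz',[180,0,yaw],degrees=True)
E
python3 - <<'E'
from h import *
f=np.load('top0.npz'); im=f['im']; p=f['p']
q=w2j(p.reshape(-1,3)); hsv=cv2.cvtColor(im,cv2.COLOR_RGB2HSV).reshape(-1,3)
m=(abs(q[:,2]-.05)<.004)&(abs(q[:,0])<.13)&(abs(q[:,0])>.05)&(q[:,1]>-.03)&(q[:,1]<.02); print('fence y',np.percentile(q[m,1],[2,50,90,98]))
m=(abs(q[:,0])<.03)&(q[:,1]>.05)&(q[:,1]<.18)&(q[:,2]>.03)&(q[:,2]<.09)
h,e=np.histogram(q[m,1],26,(.05,.18)); print(h,e[:2]); print('x',np.percentile(q[m&(q[:,1]<.125),0],[3,50,97]))
E
```

```text
fence y [-0.0297177  -0.01514122 -0.00336337 -0.00080378]
[ 0  0  0  0  0  0  0 16 30 28  7 13 11  9 12  8 33 30 31 28 32 16 13  7
 10  6] [0.05  0.055]
x [-0.0262825   0.00046385  0.0264438 ]
```

Call:
{"name": "drive_tool", "arguments": {
  "moves": [
    [[0, 0, 0.55, -0.9, -0.7, 0, 1], [0, 0, 0.55, -0.9, -0.7, 0, 1], [0, 0, 0.55, -0.9, -0.7, 0, 1], [0, 0, 0.55, -0.9, -0.7, 0, 1], [0, 0, 0.55, -0.9, -0.7, 0, 1]]
  ]
}}

```text
time_s: 0.52
position: [0.2769, 0.319, 0.2447]
eef_rot: [-180.0, 0.0, 139.2]
ft_force: [0.7, 0.1, 0.5]
width: 0.0852
grasp_force: 0.0
```

Call:
{"name": "drive_tool", "arguments": {
  "moves": [
    [[0, 0, 0.6, -0.88, 0, 0, 1], [0, 0, 0.6, -0.88, 0, 0, 1], [0, 0, 0.6, -0.88, 0, 0, 1], [0, 0, 0.6, -0.88, 0, 0, 1], [0, 0, 0.6, -0.88, 0, 0, 1]]
  ]
}}

```text
time_s: 0.93
position: [0.3656, 0.2219, 0.2449]
eef_rot: [-180.0, -0.0, 121.2]
ft_force: [0.2, -0.3, -0.1]
width: 0.0854
grasp_force: 0.0
```

Call:
{"name": "drive_tool", "arguments": {
  "moves": [
    [[0, 0, 0.6, -0.88, 0, 0, 1], [0, 0, 0.6, -0.88, 0, 0, 1], [0, 0, 0.6, -0.88, 0, 0, 1], [0, 0, 0.6, -0.88, 0, 0, 1], [0, 0, 0.6, -0.88, 0, 0, 1]]
  ]
}}

```text
time_s: 1.35
position: [0.4191, 0.1019, 0.2449]
eef_rot: [-180.0, -0.0, 103.2]
ft_force: [1.2, -0.2, 0.1]
width: 0.0856
grasp_force: 0.0
```

Call:
{"name": "drive_tool", "arguments": {
  "moves": [
    [[0, 0, 0.6, -0.88, 0, 0, 1], [0, 0, 0.6, -0.88, 0, 0, 1], [0, 0, 0.6, -0.88, 0, 0, 1], [0, 0, 0.6, -0.88, 0, 0, 1], [0, 0, 0.6, -0.88, 0, 0, 1]]
  ]
}}

```text
time_s: 1.77
position: [0.4329, -0.0288, 0.2448]
eef_rot: [-180.0, -0.0, 85.2]
ft_force: [0.8, -0.1, -0.1]
width: 0.0854
grasp_force: 0.0
```

Call:
{"name": "drive_tool", "arguments": {
  "moves": [
    [[0, 0, 0.6, -0.88, 0, 0, 1], [0, 0, 0.6, -0.88, 0, 0, 1], [0, 0, 0.6, -0.88, 0, 0, 1], [0, 0, 0.6, -0.88, 0, 0, 1], [0, 0, 0.6, -0.88, 0, 0, 1]]
  ]
}}

```text
time_s: 2.18
position: [0.4056, -0.1574, 0.2448]
eef_rot: [-180.0, -0.0, 67.2]
ft_force: [0.5, 0.9, 0.7]
width: 0.0853
grasp_force: 0.0
```

```bash
python3 -c "
from h import *
plan([.4422,-.3477,.06],down(12.5))"
```

```text
t 2.18 pos [ 0.4056 -0.1574  0.2448] jig [-0.2336 -0.0892  0.2448] rot [-180.    -0.    67.2] F [0.5 0.9 0.7] w 0.0853 j [-26. -12.  94.   0.  98.  -3.]
turn [-0.01  0.    9.12] shift before turn [-5.38  3.59  6.16] after turn [-0.18  6.46  6.16]
```

Call:
{"name": "drive_tool", "arguments": {
  "moves": [
    [[0, 0, 0, -1, 0.7, 0.5, 1], [0, 0, 0, -1, 0.7, 0.5, 1], [0, 0, 0, -1, 0.7, 0.5, 1], [0, 0, 0, -1, 0.7, 0.5, 1], [0, 0, 0, -1, 0.7, 0.5, 1]]
  ]
}}

```text
time_s: 2.6
position: [0.4452, -0.3368, 0.169]
eef_rot: [-180.0, -0.0, 67.4]
ft_force: [0.7, 0.1, 0.4]
width: 0.0853
grasp_force: 0.0
```

Call:
{"name": "drive_tool", "arguments": {
  "moves": [
    [[0, 0, 0, -0.38, 0.09, 0, 1], [0, 0, 1, 0, 0, 0, 1], [0, 0, 1, 0, 0, 0, 1], [0, 0, 1, 0, 0, 0, 1], [0, 0, 1, 0, 0, 0, 1]]
  ]
}}

```text
time_s: 3.02
position: [0.4433, -0.3464, 0.1702]
eef_rot: [-180.0, -0.0, 43.1]
ft_force: [-0.2, 0.5, -0.1]
width: 0.0851
grasp_force: 0.0
```

Call:
{"name": "drive_tool", "arguments": {
  "moves": [
    [[0, 0, 1, 0, 0, 0, 1], [0, 0, 1, 0, 0, 0, 1], [0, 0, 1, 0, 0, 0, 1], [0, 0, 1, 0, 0, 0, 1], [0, 0, 1, 0, 0, 0, 1]]
  ]
}}

```text
time_s: 3.43
position: [0.4434, -0.3462, 0.1703]
eef_rot: [-180.0, 0.0, 13.1]
ft_force: [-0.4, 0.1, -0.0]
width: 0.0857
grasp_force: 0.0
```

```bash
python3 -c "
from h import *
plan([.4422,-.3477,.022],down(12.5))"
```

```text
t 3.43 pos [ 0.4434 -0.3462  0.1703] jig [-0.2199 -0.2813  0.1703] rot [-180.     0.    13.1] F [-0.4  0.1 -0. ] w 0.0857 j [-42.  11.  80.   0.  89.  35.]
turn [-0.   0.   0.1] shift before turn [-0.05  0.04  4.94] after turn [-0.05  0.04  4.94]
```

Call:
{"name": "drive_tool", "arguments": {
  "moves": [
    [[0, 0, 0.1, -0.05, 0.04, 1, 1], [0, 0, 0, 0, 0, 1, 1], [0, 0, 0, 0, 0, 1, 1], [0, 0, 0, 0, 0, 1, 1], [0, 0, 0, 0, 0, 0.6, 1]]
  ]
}}

```text
time_s: 3.85
position: [0.441, -0.3466, 0.0288]
eef_rot: [-179.8, 0.1, 12.8]
ft_force: [0.1, -0.5, -0.3]
width: 0.0855
grasp_force: 0.0
```

Call:
{"name": "drive_tool", "arguments": {
  "moves": [
    [[0, 0, 0, 0, 0, 0.4, 1], [0, 0, 0, 0, 0, 0, -0.5], [0, 0, 0, 0, 0, 0, -0.5], [0, 0, 0, 0, 0, 0, -0.5], [0, 0, 0, 0, 0, 0, -0.5]]
  ],
  "force": 50
}}

```text
time_s: 4.27
position: [0.4434, -0.349, 0.0227]
eef_rot: [179.8, -0.1, 12.8]
ft_force: [-0.3, -0.3, -2.1]
width: 0.0488
grasp_force: 54.1
```

Call:
{"name": "drive_tool", "arguments": {
  "moves": [
    [[0, 0, 0, 0, 0, 0, -0.5], [0, 0, 0, 0, 0, 0, -0.5], [0, 0, 0, 0, 0, 0, -0.5], [0, 0, 0, 0, 0, 0, -0.5], [0, 0, 0, 0, 0, 0, -0.5]]
  ]
}}

```text
time_s: 4.68
position: [0.4434, -0.349, 0.0225]
eef_rot: [179.8, -0.1, 12.8]
ft_force: [-1.2, -0.1, 7.0]
width: 0.0491
grasp_force: 55.1
```

Call:
{"name": "drive_tool", "arguments": {
  "moves": [
    [[0, 0, 0, 0, 0, -0.3, -0.5], [0, 0, 0, 0, 0, -1, -0.5], [0, 0, 0, 0, 0, -1, -0.5], [0, 0, 0, 0, 0, -1, -0.5], [0, 0, 0, 0, 0, -1, -0.5]]
  ]
}}

```text
time_s: 5.1
position: [0.442, -0.3478, 0.1511]
eef_rot: [-180.0, 0.0, 12.8]
ft_force: [0.7, -0.3, -2.7]
width: 0.0487
grasp_force: 54.1
```

```bash
python3 -c "
from h import *
plan(j2w([0,.028,.0415]),down(7.24))"
```

```text
t 5.1 pos [ 0.442  -0.3478  0.1511] jig [-0.2215 -0.2826  0.1511] rot [-180.     0.    12.8] F [ 0.7 -0.3 -2.7] w 0.0487 j [-42.  12.  82.   0.  87.  35.]
turn [-0.    0.    0.93] shift before turn [ 8.35 -9.59  3.65] after turn [  7.38 -10.35   3.65]
```

Call:
{"name": "drive_tool", "arguments": {
  "moves": [
    [[0, 0, 0.93, 0, 0, 0, -0.5], [0, 0, 0, 0.65, -0.92, 0, -0.5], [0, 0, 0, 0.65, -0.92, 0, -0.5], [0, 0, 0, 0.65, -0.92, 0, -0.5], [0, 0, 0, 0.65, -0.92, 0, -0.5]]
  ]
}}

```text
time_s: 5.52
position: [0.506, -0.2275, 0.1498]
eef_rot: [-180.0, 0.0, 7.2]
ft_force: [0.5, -0.7, -1.7]
width: 0.0486
grasp_force: 54.1
```

Call:
{"name": "drive_tool", "arguments": {
  "moves": [
    [[0, 0, 0, 0.65, -0.92, 0, -0.5], [0, 0, 0, 0.65, -0.92, 0, -0.5], [0, 0, 0, 0.65, -0.92, 0, -0.5], [0, 0, 0, 0.65, -0.92, 0, -0.5], [0, 0, 0, 0.65, -0.92, 0, -0.5]]
  ]
}}

```text
time_s: 5.93
position: [0.5855, -0.078, 0.1498]
eef_rot: [-180.0, 0.0, 7.2]
ft_force: [1.3, -1.3, -2.3]
width: 0.0488
grasp_force: 54.1
```

Call:
{"name": "drive_tool", "arguments": {
  "moves": [
    [[0, 0, 0, 0.65, -0.92, 0, -0.5], [0, 0, 0, 0.65, -0.92, 0, -0.5], [0, 0, 0, 0, 0, 0, -0.5], [0, 0, 0, 0, 0, 0, -0.5], [0, 0, 0, 0, 0, 0, -0.5]]
  ]
}}

```text
time_s: 6.35
position: [0.6167, -0.0203, 0.1493]
eef_rot: [180.0, 0.0, 7.2]
ft_force: [-0.6, -0.2, -1.1]
width: 0.0486
grasp_force: 54.1
```

Run:
```python
from h import *
plan(j2w([0,.028,.0415]),down(7.24))
d=cam('top'); p=w2j(pts(d).reshape(-1,3)); s=get_state(); t=w2j(s['position'])
hs=cv2.cvtColor(d['image'],cv2.COLOR_RGB2HSV).reshape(-1,3)
m=(abs(p[:,2]-.155)<.006)&(abs(p[:,0]-t[0])<.12)&(abs(p[:,1]-t[1])<.05)&(hs[:,0]>10)&(hs[:,0]<32)&(hs[:,1]>50)
q=p[m]; print(len(q),t,q.min(0),q.max(0),cv2.minAreaRect((q[:,:2]*1000).astype(np.float32)))
save({'image':d['image'][100:260,180:380]},'b.png',4)
```

```text
t 6.35 pos [ 0.6167 -0.0203  0.1493] jig [-0.0069  0.0203  0.1493] rot [180.    0.    7.2] F [-0.6 -0.2 -1.1] w 0.0486 j [-5. 20. 71. -0. 88. 77.]
turn [ 0.    0.01 -0.  ] shift before turn [ 0.23 -0.26  3.59] after turn [ 0.23 -0.26  3.59]
197 [-0.00708973  0.01970387  0.14936788] [-0.0597287  -0.00535636  0.1490106 ] [-0.01363292  0.04477397  0.1586415 ] ((-37.118751525878906, 19.30569839477539), (46.02376174926758, 50.12497329711914), 1.2070907354354858)
```

View pics/b.png

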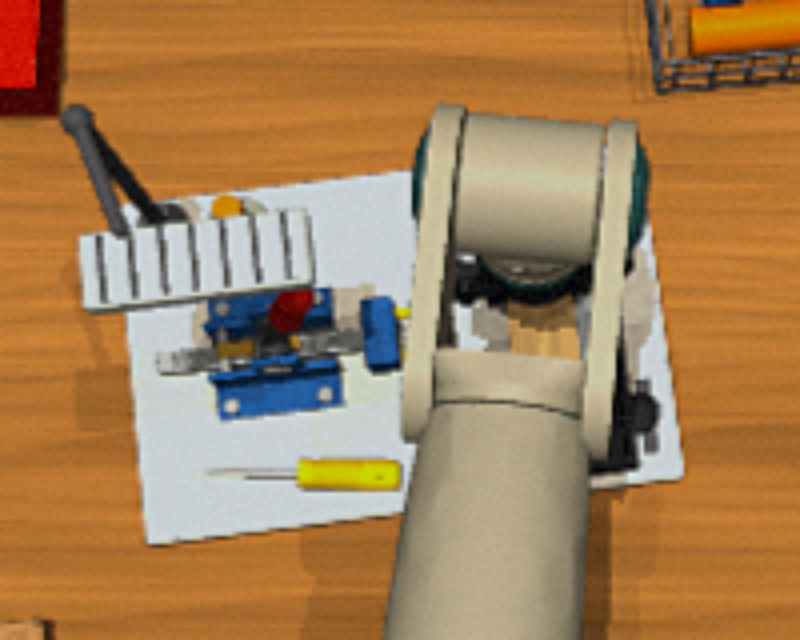

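The board (at about 545,330 in the crop) is held square under the wrist. Its measured centre matches the TCP to 1 mm, so I lower it now.

Call:
{"name": "drive_tool", "arguments": {
  "moves": [
    [[0, 0, 0, 0.23, -0.26, 0, -0.5], [0, 0, 0, 0, 0, 1, -0.5], [0, 0, 0, 0, 0, 1, -0.5], [0, 0, 0, 0, 0, 1, -0.5], [0, 0, 0, 0, 0, 0.3, -0.5]]
  ]
}}

```text
time_s: 6.82
position: [0.6201, -0.0116, 0.0449]
eef_rot: [-179.9, 0.5, 7.1]
ft_force: [-0.7, 0.0, -3.7]
width: 0.0486
grasp_force: 54.0
```

Call:
{"name": "drive_tool", "arguments": {
  "moves": [
    [[0, 0, 0, 0, 0, 0.2, -0.5], [0, 0, 0, 0, 0, 0.05, -0.5], [0, 0, 0, 0, 0, 0, -0.5], [0, 0, 0, 0, 0, 0, -0.5], [0, 0, 0, 0, 0, 0, -0.5]]
  ]
}}

```text
time_s: 7.23
position: [0.624, -0.0115, 0.0449]
eef_rot: [180.0, -0.2, 7.2]
ft_force: [-0.1, 0.1, -1.9]
width: 0.0487
grasp_force: 54.1
```

```bash
python3 -c "
from h import *
plan(j2w([0,.027,.0405]),down(7.24))"
```

```text
t 7.23 pos [ 0.624  -0.0115  0.0449] jig [0.0014 0.028  0.0449] rot [180.   -0.2   7.2] F [-0.1  0.1 -1.9] w 0.0487 j [-4. 27. 75.  0. 77. 78.]
turn [ 0.01 -0.03 -0.01] shift before turn [-0.05  0.03  0.15] after turn [-0.05  0.03  0.15]
```

Call:
{"name": "drive_tool", "arguments": {
  "moves": [
    [[0, 0, 0, 0, 0.05, 0.08, -0.5], [0, 0, 0, 0, 0, 0.07, -0.5], [0, 0, 0, 0, 0, 0, -0.5], [0, 0, 0, 0, 0, 0, -0.5], [0, 0, 0, 0, 0, 0, -0.5]]
  ]
}}

```text
time_s: 7.65
position: [0.6239, -0.0132, 0.0405]
eef_rot: [179.9, -0.1, 7.2]
ft_force: [-3.5, -0.3, 7.3]
width: 0.0484
grasp_force: 55.2
```

Call:
{"name": "drive_tool", "arguments": {
  "moves": [
    [[0, 0, 0, 0, 0, 0, 0.5], [0, 0, 0, 0, 0, 0, 0.5], [0, 0, 0, 0, 0, 0, 0.5], [0, 0, 0, 0, 0, -0.5, 0.5], [0, 0, 0, 0, 0, -1, 0.5]]
  ]
}}

```text
time_s: 8.07
position: [0.6205, -0.0127, 0.0791]
eef_rot: [-179.9, 0.5, 7.2]
ft_force: [0.2, 0.5, -0.3]
width: 0.0641
grasp_force: 0.0
```

Call:
{"name": "drive_tool", "arguments": {
  "moves": [
    [[0, 0, 0, 0, 0, -1, 0.5], [0, 0, 0, 0, 0, -1, 0.5], [0, 0, 0, -1, 0, -1, 0.5], [0, 0, 0, -1, 0, -1, 0.5], [0, 0, 0, -1, 0, -1, -1]]
  ]
}}

```text
time_s: 8.48
position: [0.5342, -0.024, 0.2324]
eef_rot: [-180.0, 0.0, 7.2]
ft_force: [0.7, -0.3, 0.9]
width: 0.0532
grasp_force: 0.0
```

Call:
{"name": "drive_tool", "arguments": {
  "moves": [
    [[0, 0, 0, -1, 0, 0, -1], [0, 0, 0, -1, 0, 0, -1], [0, 0, 0, -1, 0, 0, -1], [0, 0, 0, -1, 0, 0, -1], [0, 0, 0, 0, 0, 0, -1]]
  ]
}}

```text
time_s: 8.9
position: [0.413, -0.0393, 0.2317]
eef_rot: [180.0, 0.0, 7.2]
ft_force: [-0.5, 0.6, 0.0]
width: 0.0
grasp_force: 0.0
```

Run:
```python
from h import *
d=cam('top'); P=pts(d); p=w2j(P.reshape(-1,3))
hs=cv2.cvtColor(d['image'],cv2.COLOR_RGB2HSV).reshape(-1,3)
m=(abs(p[:,2]-.043)<.005)&(abs(p[:,0])<.12)&(p[:,1]>-.01)&(p[:,1]<.07)&(hs[:,0]>10)&(hs[:,0]<32)&(hs[:,1]>50)
print(m.sum(),cv2.minAreaRect((p[m][:,:2]*1000).astype(np.float32)),np.median(p[m][:,2]))
save({'image':d['image'][110:260,190:370]},'c.png',4)
T=R.from_euler('z',7.24,degrees=True)*R.from_euler('xyz',[180,0,0],degrees=True)*R.from_euler('y',45,degrees=True)
print(T.as_matrix().round(2)); plan(j2w([-.15,.145,.25]),T)
```

```text
759 ((0.06690216064453125, 25.08148193359375), (50.3391227722168, 180.14834594726562), 89.86354064941406) 0.04305051496546719
[[ 0.7   0.13  0.7 ]
 [ 0.09 -0.99  0.09]
 [ 0.71  0.   -0.71]]
t 8.95 pos [ 0.4149 -0.0392  0.2321] jig [-0.2095  0.0269  0.2321] rot [ 1.8e+02 -1.0e-01  7.2e+00] F [ 1.2 -0.7  0.7] w 0.0002 j [-10. -15.  98.   0.  96.  72.]
turn [ 0.01  7.49 -0.01] shift before turn [ 1.98 -3.94 -0.6 ] after turn [ 1.82 -3.94  0.98]
```

View pics/c.png

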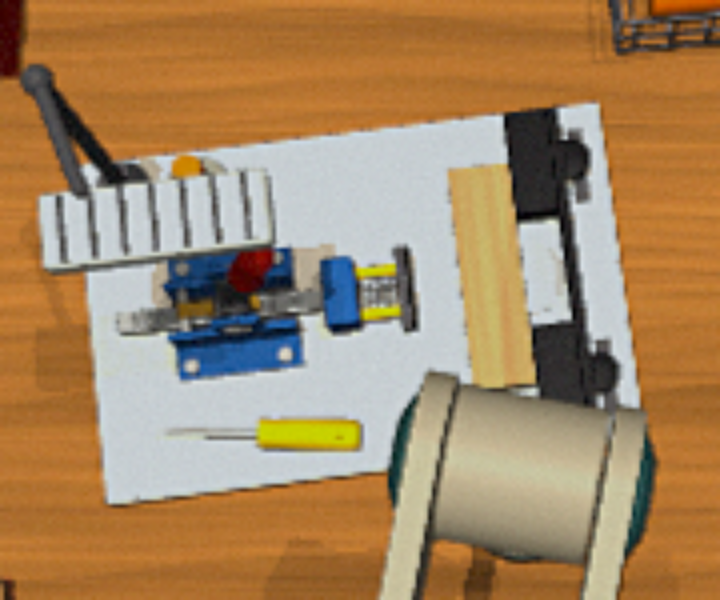

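The crop shows the board at (495,275) flush along the fence, centred opposite the pad at (405,290), with measured centre x=0.1 and y=25.1 mm. Next is the lever.

Call:
{"name": "drive_tool", "arguments": {
  "moves": [
    [[0, 0, 0, 1, -0.5, -0.2, -1], [0, 0, 0, 1, -0.5, -0.2, -1], [0, 1, 0, 0.6, -0.5, -0.2, -1], [0, 1, 0, 0, -0.5, 0, -1], [0, 1, 0, 0, -0.5, 0, -1]]
  ]
}}

```text
time_s: 9.37
position: [0.4862, 0.0462, 0.2497]
eef_rot: [-179.9, -18.2, 7.2]
ft_force: [-0.2, 0.2, -0.4]
width: 0.0
grasp_force: 0.0
```

Call:
{"name": "drive_tool", "arguments": {
  "moves": [
    [[0, 1, 0, 0, -0.5, 0, -1], [0, 1, 0, 0, -0.5, 0, -1], [0, 1, 0, 0, -0.4, 0, -1], [0, 1, 0, 0, 0, 0, -1], [0, 0.5, 0, 0, 0, 0, -1]]
  ]
}}

```text
time_s: 9.78
position: [0.4787, 0.0878, 0.2491]
eef_rot: [-180.0, -45.2, 7.3]
ft_force: [0.8, -0.1, -0.3]
width: -0.0001
grasp_force: 0.0
```

```bash
cat >> h.py <<'E'
T45=R.from_euler('z',7.24,degrees=True)*R.from_euler('xyz',[180,0,0],degrees=True)*R.from_euler('y',45,degrees=True)
E
python3 -c "
from h import *
plan(j2w([0.0,.160,.175]),T45)"
```

```text
t 9.78 pos [0.4787 0.0878 0.2491] jig [-0.1302  0.1448  0.2491] rot [-180.   -45.2    7.3] F [ 0.8 -0.1 -0.3] w -0.0001 j [  5. -36. 120.   2.  51.  87.]
turn [-0.01 -0.04  0.01] shift before turn [ 1.3  -0.5   4.82] after turn [ 1.32 -0.51  4.81]
```

Call:
{"name": "drive_tool", "arguments": {
  "moves": [
    [[0, 0, 0, 0.3, 0, 1, -1], [0, 0, 0, 0.3, 0, 1, -1], [0, 0, 0, 0.3, 0, 1, -1], [0, 0, 0, 0.3, 0, 1, -1], [0, 0, 0, 0.1, 0, 0.8, -1]]
  ]
}}

```text
time_s: 10.2
position: [0.6098, 0.1036, 0.1747]
eef_rot: [-180.0, -45.0, 7.2]
ft_force: [-0.5, -0.5, 0.9]
width: 0.0004
grasp_force: 0.0
```

Call:
{"name": "drive_tool", "arguments": {
  "moves": [
    [[0, 0, 0, 0, -0.3, 0, -1], [0, 0, 0, 0, -0.2, 0, -1], [0, 0, 0, 0, 0, 0, -1], [0, 0, 0, 0, 0, 0, -1], [0, 0, 0, 0, 0, 0, -1]]
  ]
}}

```text
time_s: 10.62
position: [0.6057, 0.1181, 0.1766]
eef_rot: [-180.0, -45.1, 7.2]
ft_force: [-0.1, -0.8, -0.4]
width: 0.0
grasp_force: 0.0
```

Run:
```python
from h import *
plan(j2w([0.0,.17,.172]),T45)
d=cam('scene'); save({'image':d['image'][140:300,270:470]},'d.png',4)
```

```text
t 10.62 pos [0.6057 0.1181 0.1766] jig [-0.0004  0.1589  0.1766] rot [-180.   -45.1    7.2] F [-0.1 -0.8 -0.4] w 0.0 j [  8.  -7. 107.  -1.  35.  91.]
turn [ 0.   -0.02 -0.  ] shift before turn [-0.1  -0.37  0.12] after turn [-0.1  -0.37  0.12]
```

View pics/d.png

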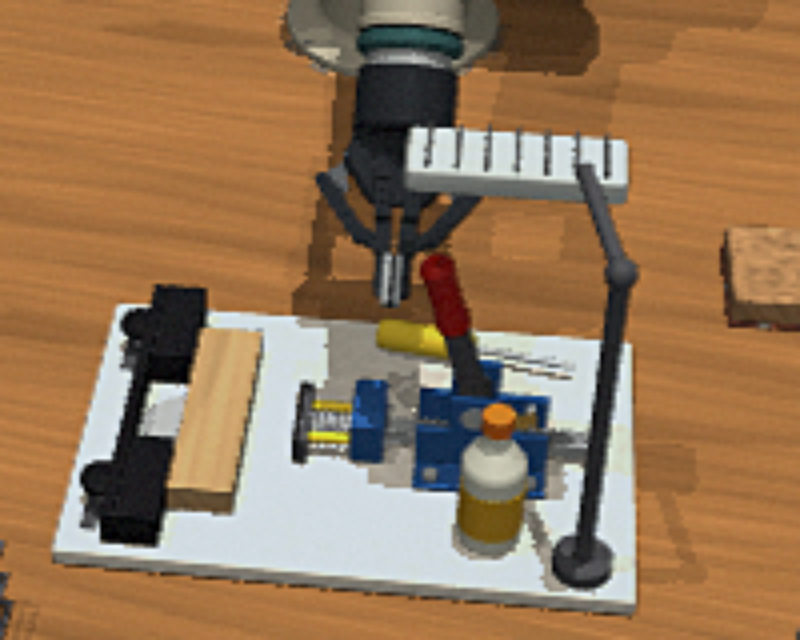

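The shut fingers (393,278) stand on the fence side of the red grip (445,295), clear of the lamp. I start the first stroke and watch the force.

Call:
{"name": "drive_tool", "arguments": {
  "moves": [
    [[0, 0, 0, -0.1, -0.5, 0.1, -1], [0, 0, 0, 0, -0.5, 0, -1], [0, 0, 0, 0, -0.5, 0, -1], [0, 0, 0, 0, -0.4, 0, -1], [0, 0, 0, 0, 0, 0, -1]]
  ]
}}

```text
time_s: 11.08
position: [0.5986, 0.1748, 0.1729]
eef_rot: [179.9, -45.1, 7.3]
ft_force: [0.5, -5.1, 3.8]
width: 0.0001
grasp_force: 3.2
```

Call:
{"name": "drive_tool", "arguments": {
  "moves": [
    [[0, 0, 0, 0, -0.2, 0, -1], [0, 0, 0, 0, -0.1, 0, -1], [0, 0, 0, 0, 0, 0, -1], [0, 0, 0, 0, 0, 0, -1], [0, 0, 0, 0, 0, 0, -1]]
  ]
}}

```text
time_s: 11.5
position: [0.5977, 0.182, 0.1725]
eef_rot: [179.9, -45.1, 7.2]
ft_force: [-0.7, -6.5, 2.5]
width: 0.0001
grasp_force: 3.4
```

Run:
```python
from h import *
plan(j2w([0.0,.159,.172]),T45)
```

```text
t 11.5 pos [0.5977 0.182  0.1725] jig [-0.0003  0.2233  0.1725] rot [179.9 -45.1   7.2] F [-0.7 -6.5  2.5] w 0.0001 j [ 16.  -5. 106. -11.  35. 106.]
turn [ 0.02 -0.02 -0.01] shift before turn [-0.    2.14  0.02] after turn [-0.    2.14  0.02]
```

Call:
{"name": "drive_tool", "arguments": {
  "moves": [
    [[0, 0, 0, 0, -0.15, 0, -1], [0, 0, 0, 0, 0, 0, -1], [0, 0, 0, 0, 0, 0, -1], [0, 0, 0, 0, 0, 0, -1], [0, 0, 0, 0, 0, 0, -1]]
  ]
}}

```text
time_s: 11.92
position: [0.5972, 0.1854, 0.1721]
eef_rot: [179.8, -45.1, 7.2]
ft_force: [-0.1, -10.5, 2.1]
width: -0.0002
grasp_force: 5.3
```

Call:
{"name": "drive_tool", "arguments": {
  "moves": [
    [[0, 0, 0, 0, -0.15, 0, -1], [0, 0, 0, 0, 0, 0, -1], [0, 0, 0, 0, 0, 0, -1], [0, 0, 0, 0, 0, 0, -1], [0, 0, 0, 0, 0, 0, -1]]
  ]
}}

```text
time_s: 12.33
position: [0.5972, 0.1869, 0.1721]
eef_rot: [179.5, -45.0, 7.2]
ft_force: [0.5, -26.6, 4.1]
width: 0.0003
grasp_force: 12.8
```

Call:
{"name": "drive_tool", "arguments": {
  "moves": [
    [[0, 0, 0, 0, -0.15, 0, -1], [0, 0, 0, 0, 0, 0, -1], [0, 0, 0, 0, 0, 0, -1], [0, 0, 0, 0, 0, 0, -1], [0, 0, 0, 0, 0, 0, -1]]
  ]
}}

```text
time_s: 12.75
position: [0.5971, 0.1882, 0.172]
eef_rot: [179.1, -44.9, 7.3]
ft_force: [1.5, -42.2, 5.2]
width: 0.0001
grasp_force: 20.5
```

Call:
{"name": "drive_tool", "arguments": {
  "moves": [
    [[0, 0, 0, 0, 0.65, 0, -1], [0, 0, 0, 0, 1, 0, -1], [0, 0, 0, 0, 1, 0, -1], [0, 0, 0, 0, 0, 0, -1], [0, 0, 0, 0, 0, 0, -1]]
  ]
}}

```text
time_s: 13.17
position: [0.6058, 0.1159, 0.1719]
eef_rot: [-180.0, -45.1, 7.0]
ft_force: [-0.3, 1.2, 0.5]
width: 0.0
grasp_force: 0.0
```

```bash
cat >> h.py <<'E'
def look(n=None):
    plan(j2w([0.0,.159,.172]),T45)
    for c in('top','scene'):
        d=cam(c); p=w2j(pts(d).reshape(-1,3)); hs=cv2.cvtColor(d['image'],cv2.COLOR_RGB2HSV).reshape(-1,3)
        b=(abs(p[:,0])<.035)&(p[:,1]>.03)&(p[:,1]<.18)&(p[:,2]>.03)&(p[:,2]<.085)
        blue=b&(hs[:,0]>100)&(hs[:,0]<125)&(hs[:,1]>120); dark=b&(hs[:,2]<80)&(hs[:,1]<90)&(p[:,1]>.045)&(p[:,1]<.11); yel=b&(hs[:,0]>22)&(hs[:,0]<34)&(hs[:,1]>170)
        w=b&(hs[:,0]>10)&(hs[:,0]<22)&(hs[:,1]>50)
        for k,m in(('jaw',blue),('rubber',dark),('pins',yel),('wood',w)):
            if m.sum()>5: print(c,k,m.sum(),(np.percentile(p[m,1],[3,50,97])*1000).round(1))
        r=((hs[:,0]<8)|(hs[:,0]>172))&(hs[:,1]>150)&(abs(p[:,0])<.03)&(p[:,1]>.15)&(p[:,1]<.28)&(p[:,2]>.1)&(p[:,2]<.22)
        print(c,'lever',r.sum(),p[r].mean(0).round(3) if r.any() else '')
        if n: save({'image':d['image'][140:300,270:470] if c=='scene' else d['image'][110:260,190:370]},n+c+'.png',4)
E
python3 -c "
from h import *
look()"
```

```text
t 13.17 pos [0.6058 0.1159 0.1719] jig [-0.0006  0.1568  0.1719] rot [-180.   -45.1    7. ] F [-0.3  1.2  0.5] w 0.0 j [  8.  -7. 107.  -1.  34.  91.]
turn [ 0.02 -0.01 -0.03] shift before turn [ 0.02 -0.07  0.01] after turn [ 0.02 -0.07  0.01]
top jaw 19 [106.8 131.9 147.2]
top rubber 20 [80.5 83.1 89.3]
top pins 32 [ 92.4 102.1 121.3]
top wood 101 [34.2 44.5 82.7]
top lever 73 [-0.005  0.197  0.189]
scene jaw 152 [124.7 136.6 147.5]
scene rubber 48 [ 50.7  83.3 102.3]
scene pins 43 [ 91.3 106.3 119.4]
scene wood 105 [30.7 40.3 51.2]
scene lever 154 [0.008 0.197 0.181]
```

Run:
```python
import h
from h import *
for c in('top','scene'):
    f=np.load(c+'0.npz'); p=w2j(f['p'].reshape(-1,3)); hs=cv2.cvtColor(f['im'],cv2.COLOR_RGB2HSV).reshape(-1,3)
    b=(abs(p[:,0])<.035)&(p[:,1]>.03)&(p[:,1]<.18)&(p[:,2]>.03)&(p[:,2]<.085)
    for k,m in(('jaw',b&(hs[:,0]>100)&(hs[:,0]<125)&(hs[:,1]>120)),('rubber',b&(hs[:,2]<80)&(hs[:,1]<90)&(p[:,1]<.115)),('pins',b&(hs[:,0]>22)&(hs[:,0]<34)&(hs[:,1]>170))):
        print(c,k,m.sum(),(np.percentile(p[m,1],[3,50,97])*1000).round(1))
```

```text
top jaw 142 [133.3 144.9 156.6]
top rubber 19 [89.4 92.2 98.8]
top pins 46 [102.1 116.8 131.2]
scene jaw 143 [133.8 144.3 155.9]
scene rubber 44 [88.5 92.6 99.6]
scene pins 40 [ 99.9 115.6 128.4]
```

Call:
{"name": "drive_tool", "arguments": {
  "moves": [
    [[0, 0, 0, 0, -0.8, 0, -1], [0, 0, 0, 0, -0.7, 0, -1], [0, 0, 0, 0, -0.6, 0, -1], [0, 0, 0, 0, -0.4, 0, -1], [0, 0, 0, 0, 0, 0, -1]]
  ]
}}

```text
time_s: 13.68
position: [0.597, 0.1879, 0.1717]
eef_rot: [179.0, -44.9, 7.7]
ft_force: [0.7, -39.3, 6.1]
width: 0.0001
grasp_force: 18.8
```

Call:
{"name": "drive_tool", "arguments": {
  "moves": [
    [[0, 0, 0, 0, 0, 0, -1], [0, 0, 0, 0, 0, 0, -1], [0, 0, 0, 0, 0, 0, -1], [0, 0, 0, 0, 0, 0, -1], [0, 0, 0, 0, 0, 0, -1]]
  ]
}}

```text
time_s: 14.1
position: [0.597, 0.1874, 0.1717]
eef_rot: [179.3, -44.9, 7.4]
ft_force: [1.3, -33.6, 5.1]
width: 0.0001
grasp_force: 16.5
```

Call:
{"name": "drive_tool", "arguments": {
  "moves": [
    [[0, 0, 0, 0, 0.8, 0, -1], [0, 0, 0, 0, 0.8, 0, -1], [0, 0, 0, 0, 0.9, 0, -1], [0, 0, 0, 0, 0, 0, -1], [0, 0, 0, 0, 0, 0, -1]]
  ]
}}

```text
time_s: 14.52
position: [0.6056, 0.1178, 0.1714]
eef_rot: [-180.0, -45.0, 7.1]
ft_force: [0.3, -0.3, 0.1]
width: -0.0
grasp_force: 0.0
```

```bash
python3 -c "
from h import *
look()"
```

```text
t 14.52 pos [0.6056 0.1178 0.1714] jig [-0.0006  0.1586  0.1714] rot [-180.   -45.     7.1] F [ 0.3 -0.3  0.1] w -0.0 j [  8.  -6. 107.  -1.  34.  91.]
turn [ 0.01 -0.   -0.01] shift before turn [ 0.03 -0.01 -0.  ] after turn [ 0.03 -0.01 -0.  ]
top jaw 31 [116.2 124.7 137.2]
top rubber 24 [72.6 75.1 79.8]
top pins 39 [ 84.1  98.5 114.1]
top wood 104 [34.3 44.9 86.9]
top lever 70 [-0.006  0.197  0.191]
scene jaw 152 [116.4 127.8 139.1]
scene rubber 40 [50.4 75.  83.9]
scene pins 42 [ 84.6  97.3 112. ]
scene wood 115 [30.9 41.  97.8]
scene lever 154 [0.009 0.197 0.181]
```

The jaw moves about 8 mm per stroke, and the pad face now stands about 72.5 mm from the fence. Four more strokes should give about 9.5 mm of squeeze. I do three, then check.

Call:
{"name": "drive_tool", "arguments": {
  "moves": [
    [[0, 0, 0, 0, -0.8, 0, -1], [0, 0, 0, 0, -0.7, 0, -1], [0, 0, 0, 0, -0.6, 0, -1], [0, 0, 0, 0, -0.4, 0, -1], [0, 0, 0, 0, 0, 0, -1]]
  ]
}}

```text
time_s: 15.03
position: [0.597, 0.188, 0.1715]
eef_rot: [179.0, -44.9, 7.7]
ft_force: [0.3, -39.9, 7.4]
width: -0.0002
grasp_force: 19.6
```

Call:
{"name": "drive_tool", "arguments": {
  "moves": [
    [[0, 0, 0, 0, 0, 0, -1], [0, 0, 0, 0, 0.8, 0, -1], [0, 0, 0, 0, 0.8, 0, -1], [0, 0, 0, 0, 0.9, 0, -1], [0, 0, 0, 0, 0, 0, -1]]
  ]
}}

```text
time_s: 15.45
position: [0.6057, 0.1161, 0.1712]
eef_rot: [180.0, -45.0, 7.2]
ft_force: [-0.9, -0.1, 0.2]
width: 0.0002
grasp_force: 0.0
```

Call:
{"name": "drive_tool", "arguments": {
  "moves": [
    [[0, 0, 0, 0, 0, 0, -1], [0, 0, 0, 0, -0.8, 0, -1], [0, 0, 0, 0, -0.7, 0, -1], [0, 0, 0, 0, -0.6, 0, -1], [0, 0, 0, 0, -0.4, 0, -1]]
  ]
}}

```text
time_s: 15.87
position: [0.5965, 0.1902, 0.1714]
eef_rot: [179.1, -45.0, 7.7]
ft_force: [10.8, -73.9, 7.5]
width: -0.0002
grasp_force: 34.9
```

Call:
{"name": "drive_tool", "arguments": {
  "moves": [
    [[0, 0, 0, 0, 0, 0, -1], [0, 0, 0, 0, 0, 0, -1], [0, 0, 0, 0, 0.8, 0, -1], [0, 0, 0, 0, 0.8, 0, -1], [0, 0, 0, 0, 0.9, 0, -1]]
  ]
}}

```text
time_s: 16.28
position: [0.6051, 0.1194, 0.1711]
eef_rot: [-180.0, -45.0, 7.4]
ft_force: [0.2, -0.1, -0.4]
width: -0.0002
grasp_force: 0.0
```

Call:
{"name": "drive_tool", "arguments": {
  "moves": [
    [[0, 0, 0, 0, 0, 0, -1], [0, 0, 0, 0, 0, 0, -1], [0, 0, 0, 0, -0.8, 0, -1], [0, 0, 0, 0, -0.7, 0, -1], [0, 0, 0, 0, -0.6, 0, -1]]
  ]
}}

```text
time_s: 16.7
position: [0.5975, 0.1823, 0.1721]
eef_rot: [179.9, -45.1, 7.3]
ft_force: [3.6, -9.8, -2.0]
width: 0.0001
grasp_force: 4.1
```

Call:
{"name": "drive_tool", "arguments": {
  "moves": [
    [[0, 0, 0, 0, -0.4, 0, -1], [0, 0, 0, 0, 0, 0, -1], [0, 0, 0, 0, 0, 0, -1], [0, 0, 0, 0, 0.8, 0, -1], [0, 0, 0, 0, 0.8, 0, -1]]
  ]
}}

```text
time_s: 17.12
position: [0.6019, 0.1462, 0.1714]
eef_rot: [180.0, -45.0, 7.4]
ft_force: [-0.1, -0.6, -0.7]
width: 0.0003
grasp_force: 0.7
```

Call:
{"name": "drive_tool", "arguments": {
  "moves": [
    [[0, 0, 0, 0, 0.9, 0, -1], [0, 0, 0, 0, 0, 0, -1], [0, 0, 0, 0, 0, 0, -1], [0, 0, 0, 0, 0, 0, -1], [0, 0, 0, 0, 0, 0, -1]]
  ]
}}

```text
time_s: 17.53
position: [0.6053, 0.1199, 0.1712]
eef_rot: [-180.0, -45.0, 7.3]
ft_force: [0.4, 0.9, -0.2]
width: 0.0004
grasp_force: 0.0
```

```bash
python3 -c "
from h import *
look('e')"
```

```text
t 17.53 pos [0.6053 0.1199 0.1712] jig [-0.0006  0.1607  0.1712] rot [-180.   -45.     7.3] F [ 0.4  0.9 -0.2] w 0.0004 j [  8.  -6. 107.  -1.  34.  91.]
turn [-0.01 -0.    0.01] shift before turn [ 0.03  0.06 -0.01] after turn [ 0.03  0.06 -0.  ]
top jaw 105 [ 92.8 101.4 114.9]
top rubber 17 [53.  54.6 91.1]
top pins 42 [63.9 76.6 89.5]
top wood 120 [33.7 45.  79.5]
top lever 72 [-0.005  0.197  0.19 ]
scene jaw 155 [ 52.5 104.2 115.4]
scene rubber 35 [51.5 55.6 62.2]
scene pins 37 [62.  75.  88.3]
scene wood 103 [30.5 40.2 49.7]
scene lever 159 [0.008 0.197 0.181]
```

View pics/escene.png

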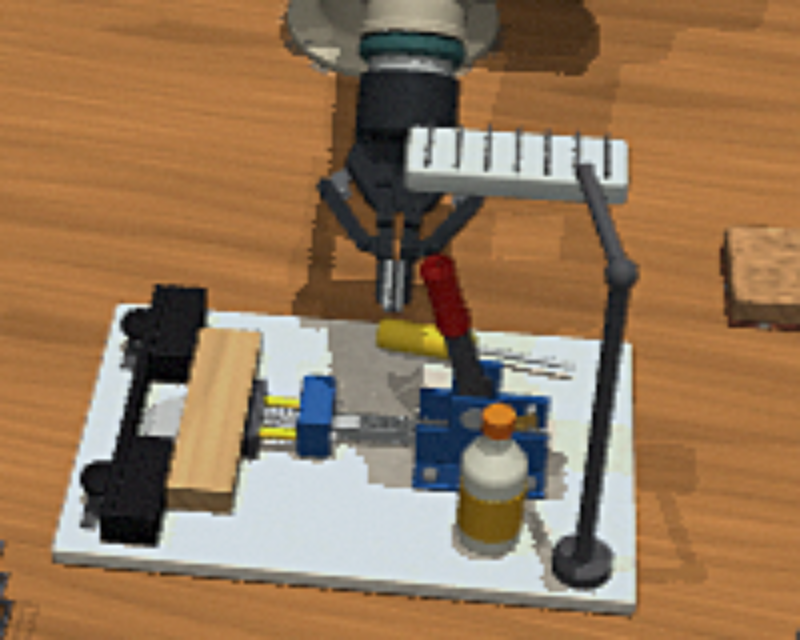

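The pad now just touches the board's edge (255,415 in the crop), its pins are nearly free (about 2–3 mm squeezed), and the jaw has moved 40 mm, which is five clicks. One more stroke, done gently.

Call:
{"name": "drive_tool", "arguments": {
  "moves": [
    [[0, 0, 0, 0, -0.5, 0, -1], [0, 0, 0, 0, -0.5, 0, -1], [0, 0, 0, 0, -0.5, 0, -1], [0, 0, 0, 0, -0.5, 0, -1], [0, 0, 0, 0, -0.3, 0, -1]]
  ]
}}

```text
time_s: 18.05
position: [0.597, 0.1862, 0.1716]
eef_rot: [179.7, -45.0, 7.4]
ft_force: [7.1, -24.9, 0.9]
width: 0.0001
grasp_force: 13.0
```

Call:
{"name": "drive_tool", "arguments": {
  "moves": [
    [[0, 0, 0, 0, -0.2, 0, -1], [0, 0, 0, 0, -0.1, 0, -1], [0, 0, 0, 0, 0, 0, -1], [0, 0, 0, 0, 0, 0, -1], [0, 0, 0, 0, 0, 0, -1]]
  ]
}}

```text
time_s: 18.47
position: [0.5971, 0.1879, 0.1714]
eef_rot: [179.1, -44.9, 7.4]
ft_force: [1.0, -43.6, 6.7]
width: -0.0001
grasp_force: 21.0
```

Call:
{"name": "drive_tool", "arguments": {
  "moves": [
    [[0, 0, 0, 0, 0.6, 0, -1], [0, 0, 0, 0, 0.8, 0, -1], [0, 0, 0, 0, 0.9, 0, -1], [0, 0, 0, 0, 0.5, 0, -1], [0, 0, 0, 0, 0, 0, -1]]
  ]
}}

```text
time_s: 18.88
position: [0.6065, 0.1102, 0.1712]
eef_rot: [180.0, -45.0, 7.1]
ft_force: [0.0, -0.1, -0.1]
width: -0.0001
grasp_force: 0.0
```

```bash
python3 -c "
from h import *
look('f')"
```

```text
t 18.88 pos [0.6065 0.1102 0.1712] jig [-0.0006  0.1509  0.1712] rot [180.  -45.    7.1] F [ 0.  -0.1 -0.1] w -0.0001 j [  7.  -7. 107.   0.  34.  89.]
turn [ 0.02 -0.   -0.02] shift before turn [ 0.03 -0.27 -0.01] after turn [ 0.03 -0.27 -0.01]
top jaw 91 [ 85.5  93.3 107.1]
top rubber 19 [52.6 54.3 87.4]
top pins 33 [63.7 73.7 83.4]
top wood 114 [33.9 44.8 63.7]
top lever 81 [-0.006  0.197  0.187]
scene jaw 152 [ 84.7  96.6 107.9]
scene rubber 39 [ 50.8  57.3 109.4]
scene pins 23 [61.9 71.4 80. ]
scene wood 107 [30.6 40.5 59.9]
scene lever 160 [0.008 0.197 0.181]
```

View pics/fscene.png

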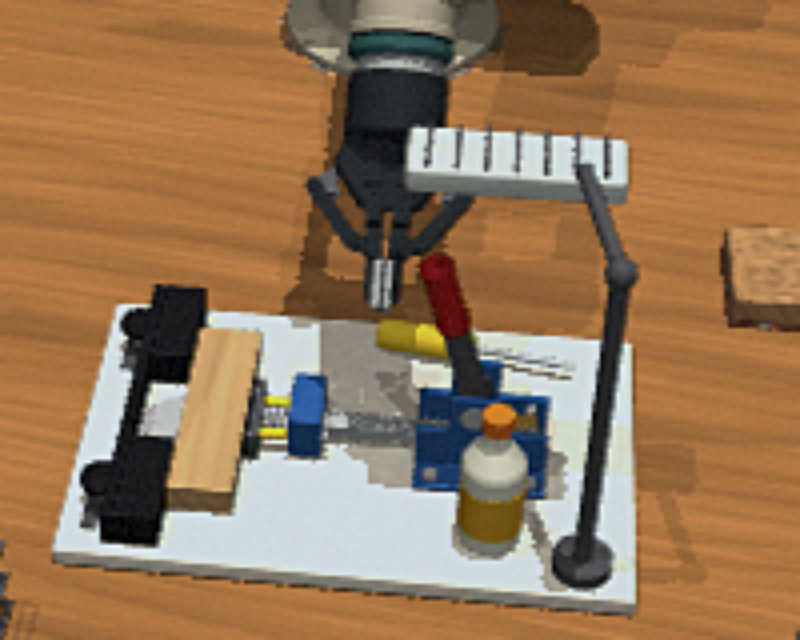

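The pins (275,418) are about 10 mm shorter than when free, which is about 20 N. The lever is back at rest and the board is still on the fence. I back off and hand in.

Call:
{"name": "drive_tool", "arguments": {
  "moves": [
    [[0, 0, 0, 0, 0, -0.5, -1], [0, 0, 0, 0, 0, -0.8, -1], [0, 0, 0, 0, 0, -0.8, -1], [0, 0, 0, 0, 0, -0.5, -1], [0, 0, 0, 0, 0, 0, -1]]
  ]
}}

```text
time_s: 19.4
position: [0.5513, 0.1066, 0.23]
eef_rot: [-180.0, -45.3, 7.3]
ft_force: [0.3, 0.2, 0.2]
width: -0.0002
grasp_force: 0.0
```

```bash
python3 -c "
from h import *
print(get_state()['ft_force']); print(sign_off())"
```

```text
[0.27879795 0.17689428 0.22257882]
the job is handed in; nothing more can be done
None
```

The job is handed in at 19.4 s: the pine board is clamped flat against the fence after six full strokes, the pad spring squeezed about 10 of 22 mm (about 20 N, estimated from the images), the lever back at rest and the arm clear; sign-off returned no verdict.

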